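# Stand the chalkboard sign on its kickstand

### The arm

A 6-joint arm with a two-finger parallel gripper is mounted at the origin on a cart in front of the work surface, level with it; the furniture and walls round the work are solid. World frame = base frame: x ahead of the robot, y to its left, z up, the work surface at z = 0. Lengths are in m, angles in rad, forces in N, time in s.
With the tool pointing down it reaches from about 0.325 to 0.85 m from the base axis. Payload 4.4 kg.
Tool frame: the origin (TCP) lies on the centre line of the jaws, within the pads' length; the fingertips stand 19 mm ahead of it and the grasp point (between the pads) is the TCP; z points along the fingers, y is the line along which they close (so a half turn about z gives the same grasp; the last joint's range is limited). The gripper opens to 94 mm and grips with 3 to 60 N. Pads are 16 mm wide; open, the fingers measure 119 mm over their backs; the gripper's body (75 mm by 177 mm) begins 78 mm behind the grasp point.
Start: joints at [1.111, 0.207, 1.542, -0, 1.393, -0.15], TCP at [0.175, 0.548, 0.224] pointing down, gripper open.
Joint ranges: [-2.73, 2.73], [-0.86, 2.22], [0.23, 2.46], [-1.11, 4.25], [0.08, 2.63], [-2.82, 2.82]. Speed limits (rad/s): [2.79, 2.79, 3.14, 3.14, 3.14, 3.14].

### API

Orientations are given as a 3x3 rotation matrix whose columns are the frame's x, y, z axes.
In Python, from cell import arm gives the robot as it stands. Calls block until the motion is done:
- arm.reach(position, orientation): joint-space move of the TCP to a pose.
- arm.move_linear(position, feed=0.15, orientation=None, force_limit=None): straight line of the TCP; orientation=None keeps the orientation; feed is the mean speed in m/s. With force_limit (N) it stops when the force on the tool has changed by that much, and returns True; else False.
- arm.move_j(angles): joint-space move.
- arm.move_gripper(opening): finger opening in m; the grip force is fixed at half the most; returns when the fingers have stopped.
- arm.pause(seconds).
- arm.solve_ik(position, orientation): joint angles nearest the present ones, or None.
- arm.read_camera(name): name is "scene" or "side" or "wrist"; returns the picture (400x640x3 uint8, blue, green, red); there is no depth.
- arm.calibration(name): a dict with "K" (3x3 intrinsics, pixels), "R" (3x3) and "t" (3): a world point X has camera coordinates R X + t; the wrist camera has in their place "hand_eye" (4x4, takes a point from camera to tool coordinates, whose origin is the TCP and whose axes are the flange's). Camera axes: x right, y down, z forward; pixel columns grow to the right and rows downward; lengths in m; the calibration is good to about 2 mm. A picture is of the moment at which its call begins: read the wrist's pose just before it. calibration takes no time and is no camera call.
A pose or a line that the arm cannot do raises arm.MotionError and nothing moves.
- arm.sign_off(): hands the job in; it is judged then, once.
Readings, each from a call of its own:
- arm.get_time_s(): time.
- arm.get_joint_positions(): joint angles.
- arm.get_qvel(): joint speeds.
- arm.get_effort(): joint torques, N m.
- arm.get_ee_pos(): TCP position.
- arm.get_tool_rot(): TCP orientation.
- arm.get_force(): force on the tool from outside, world axes, zero at the start.
- arm.get_torque(): the same for the moment, N m.
- arm.get_grip_width(): finger opening in m.
- arm.get_gripper_force(): force on a finger pad.
Only numpy, scipy, OpenCV 4.12 (cv2) and the standard library are available. Lean on these libraries where they do the work, as an engineer would, in place of code of your own. Each camera call takes 0.05 s, during which the arm holds its last target. There are 200 camera calls.

### The job

The small chalkboard sign has been left lying on its face. Where it lies, unfold the wire kickstand on its back all the way to its stop; then carry the sign to the black bar mat and stand it gently upright in the middle of the mat, leaning back on the kickstand, bottom edge parallel to the mat's long sides and face towards the robot's side of the worktop. Leave the other things where they are, and let go of the sign.

Things in the scene. Friction and masses are not known exactly. Their poses are not given: they have to be found in the camera images.
- sign: Chalkboard sign, about 0.35 kg: wooden frame, dark panel, 150 tall x 140 wide x 12 mm thick, handle rod on two ears beyond its top. Starts flat on its face. Origin: centre of the face (underside). +z out of its back (up), +x to the bottom edge (x = 75 mm), -x to top edge (-75) and handle, y its width. At the start +x points away from the robot (yaw within 0.45). Stood up it leans back 24 deg.
- sign_rod (a point): Centre of the handle rod: round steel, 10 mm thick, along the sign's y, 80 mm free between the ears, 27 mm clear of the top edge; at x = -107, z = 12 mm in the sign's frame (12 mm above the worktop as it lies). Pinched across from above, it turns in the grip with some friction. About 170 mm up when the sign stands.
- sign_bottom (a point): Middle of the rear corner of the bottom edge, on which the sign stands: x = 75, y = 0, z = 12 mm in the sign's frame, 182 mm from the rod's centre. Tipped up about it by the rod, it slides on the surface unless pressed down with a few N; lifted off, the sign hangs roughly upright from the rod but friction in the grip can hold it 10 deg off.
- leg (a joint): Kickstand angle, rad: 0 folded parallel to the back, 0.70 open at its stop; starts at 0 to 0.12. Opens by lifting its crossbar (about 1 N) and stays where it is left. Hinge axis along the sign's y at x = -40, z = 26 mm in the sign's frame. Pulling past the stop (about 2 N more) lifts the sign.
- leg_bar (a point): Middle of the crossbar at the free end of the kickstand, a U of 8 mm round steel wire: sides 64 mm apart, 100 mm from hinge axis to crossbar. Folded, it lies at x = 60, z = 26 mm in the sign's frame, 14 mm above the back; 56 mm of it is free to pinch from above. It is the foot the sign leans on, 87 mm behind the bottom edge when it stands.
- mat: Black ribbed rubber bar mat, fixed, 170 (x) x 240 (y, long sides) x 4 mm thick, to the left or right of the sign. Origin: centre of the underside. +x points away from the robot (yaw within 0.25 rad): the sign's leg belongs on the +x side, its face towards -x.
- cream_jug: Bystander: white cream jug, 85 mm tall, on the right. Origin: centre of its underside.
- ramekin: Bystander: white ramekin, 77 mm wide, 42 mm tall, behind, near the middle. Origin: centre of its underside.
- tape: Bystander: roll of brown tape, 96 mm wide, 48 mm tall, on the right behind the jug. Origin: centre of its underside.

How it is judged:
By the outcome, as a careful person would: the job done as asked, in the order asked, and still so for the second after the job is handed in, with the robot touching nothing.
It also fails if it takes over 72 s, if anything falls off the work surface, if the arm or the gripper's body presses on something with over 40 N, if the wrist force passes 120 N, or if a joint passes its speed limit or range.

## Working session

There is one attempt and no reset: what is moved stays moved. The work goes in short steps, each a Python script; the robot and the scene stay as the last script left them, time stands still between calls to the robot, and variables do not carry over. Pictures are saved under pics/ and viewed, at most 13 in all, crops included, and the job is handed in when it is done.

```bash
ls; mkdir -p pics
python3 - <<'E'
from cell import arm
import cv2, numpy as np
for n in ["scene","side"]:
    im=arm.read_camera(n); cv2.imwrite(f"pics/{n}0.png",im)
    c=arm.calibration(n); print(n,np.round(c["K"],1).tolist(),np.round(c["R"],3).tolist(),np.round(c["t"],3).tolist(), (-c["R"].T@c["t"]).round(3))
print(arm.calibration("wrist"), arm.get_tool_rot().round(3), arm.get_time_s())
cv2.imwrite("pics/wrist0.png",arm.read_camera("wrist"))
E
```

```text
cell.py
pics
scene [[490.5, 0.0, 318.9], [0.0, 490.5, 207.9], [0.0, 0.0, 1.0]] [[0.79, -0.612, -0.008], [-0.362, -0.457, -0.812], [0.494, 0.645, -0.583]] [-0.481, 0.245, 0.868] [ 0.04  -0.742  0.701]
side [[414.2, 0.0, 319.4], [0.0, 414.2, 206.5], [0.0, 0.0, 1.0]] [[-1.0, -0.015, -0.016], [0.009, 0.374, -0.927], [0.019, -0.927, -0.374]] [0.584, 0.037, 1.101] [0.562 1.015 0.455]
{'K': array([[278.74053037,   0.        , 323.4143097 ],
       [  0.        , 278.74053037, 199.62676299],
       [  0.        ,   0.        ,   1.        ]]), 'hand_eye': array([[ 4.19402287e-04, -9.68597559e-01, -2.48633452e-01,
         7.24513841e-02],
       [ 9.99999911e-01,  3.94406143e-04,  1.50347518e-04,
         4.84459419e-04],
       [-4.75636780e-05, -2.48633493e-01,  9.68597638e-01,
        -1.59685190e-01],
       [ 0.00000000e+00,  0.00000000e+00,  0.00000000e+00,
         1.00000000e+00]])} [[-0.953  0.304 -0.001]
 [ 0.304  0.953 -0.002]
 [ 0.    -0.002 -1.   ]] 0.1
```

View pics/scene0.png

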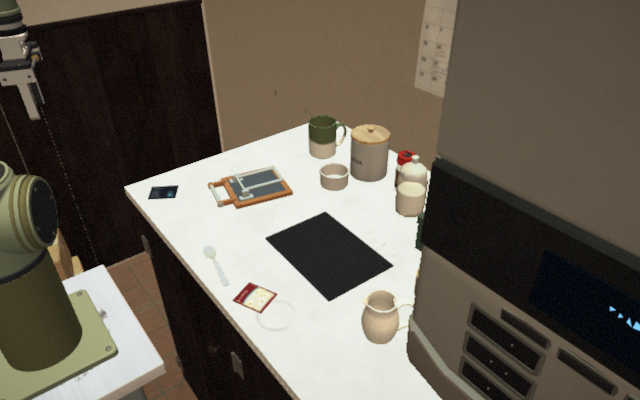

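View pics/side0.png

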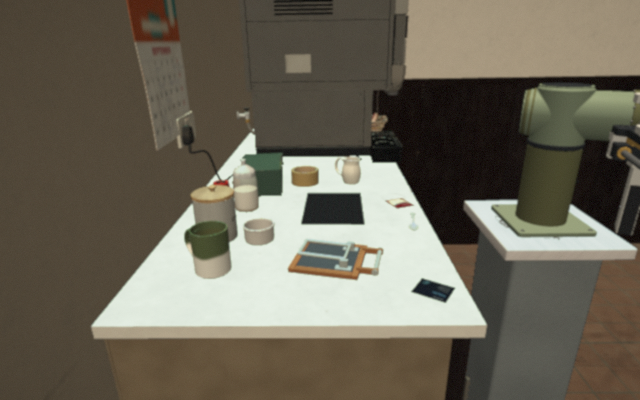

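The scene view shows the sign at about (250,187) with its rod at (213,192), and the mat at about (328,253). The ramekin is at (334,176) and the jug at (380,317). In the side view, the sign is at (335,258) and the mat at (333,208). Next I'll measure roughly, then look from the wrist camera.

```bash
cat > h.py <<'E'
from cell import arm
import cv2, numpy as np
def cam(n):
    c=arm.calibration(n)
    if n=="wrist":
        T=np.eye(4); T[:3,:3]=arm.get_tool_rot(); T[:3,3]=arm.get_ee_pos(); T=T@c["hand_eye"]
        return c["K"],T[:3,:3],T[:3,3]
    return c["K"],c["R"].T,-c["R"].T@c["t"]
def cast(C,px,z):
    K,R,o=C; px=np.atleast_2d(px).astype(float)
    d=(R@np.linalg.inv(K)@np.c_[px,np.ones(len(px))].T).T
    return o+d*((z-o[2])/d[:,2])[:,None]
def proj(C,X):
    K,R,o=C; p=(K@R.T@(np.atleast_2d(X)-o).T).T; return p[:,:2]/p[:,2:]
def big(mask,near=None):
    cs,_=cv2.findContours(mask.astype(np.uint8),cv2.RETR_EXTERNAL,cv2.CHAIN_APPROX_NONE)
    if near is not None: cs=[c for c in cs if cv2.pointPolygonTest(c,near,False)>=0]
    return max(cs,key=cv2.contourArea)
def down(a):  # tool down, x axis of tool at angle a; y = closing line
    x=np.array([np.cos(a),np.sin(a),0]); z=np.array([0,0,-1.]); return np.c_[x,np.cross(z,x),z]
E
python3 - <<'E'
from h import *
im=cv2.imread("pics/scene0.png"); C=cam("scene")
m=big(im.max(2)<45,(328,253)); P=cast(C,m[:,0],0.004)[:,:2].astype(np.float32)
r=cv2.minAreaRect(P); print("mat",r, cv2.boxPoints(r).round(3).tolist())
for n,pts in dict(rod=[[213,192],.012],signbl=[[236,206],.012],br=[[291,190],.012],bar=[[268,176],.026],ram=[[334,187],0],jug=[[380,342],0]).items(): print(n,cast(C,*pts).round(3))
S=cam("side"); im=cv2.imread("pics/side0.png")
m=big(im.max(2)<50,(333,208)); P=cast(S,m[:,0],0.004)[:,:2].astype(np.float32); print("mat side",cv2.minAreaRect(P))
for n,pts in dict(rod=[[377,262],.012],ram=[[259,242],0]).items(): print(n,cast(S,*pts).round(3))
E
```

```text
mat ((0.5456387996673584, -0.10882116854190826), (0.2361336499452591, 0.16527338325977325), 88.2974624633789) [[0.46000000834465027, -0.2240000069141388], [0.625, -0.2290000021457672], [0.6320000290870667, 0.007000000216066837], [0.46700000762939453, 0.012000000104308128]]
rod [[0.457 0.242 0.012]]
signbl [[0.472 0.152 0.012]]
br [[0.617 0.126 0.012]]
bar [[0.596 0.2   0.026]]
ram [[0.723 0.083 0.   ]]
jug [[ 0.47  -0.356  0.   ]]
mat side ((0.5465179085731506, -0.0947805866599083), (0.20682519674301147, 0.1583210825920105), 88.41407775878906)
rod [[0.457 0.237 0.012]]
ram [[0.729 0.115 0.   ]]
```

Run:
```python
from h import *
arm.reach([0.53,0.20,0.24],down(np.pi)); arm.pause(.2)
C=cam("wrist"); im=arm.read_camera("wrist"); cv2.imwrite("pics/w1.png",im); np.savez("w1.npz",K=C[0],R=C[1],o=C[2])
print(C[2].round(3),arm.get_joint_positions().round(2),arm.get_time_s())
for a in (np.pi/2-.3,-np.pi/2-.3): print(a,arm.solve_ik(np.array([.6,.19,.03]),down(a)),arm.solve_ik(np.array([.546,-.11,.1]),down(a+.3)))
```

```text
[0.457 0.201 0.4  ] [ 0.21  0.18  1.54  0.    1.42 -1.36] 2.2083
1.2707963267948965 [ 1.69280948e-01  5.30634790e-01  1.54065641e+00 -4.44089210e-16
  1.07030145e+00  4.69280948e-01] [-3.54194464e-01  3.02699204e-01  1.69900428e+00 -4.44089210e-16
  1.13988917e+00 -3.54194464e-01]
-1.8707963267948966 [ 1.69280948e-01  5.30634790e-01  1.54065641e+00 -4.44089210e-16
  1.07030145e+00 -2.67231171e+00] [-3.54194464e-01  3.02699204e-01  1.69900428e+00 -4.44089210e-16
  1.13988917e+00  2.78739819e+00]
```

View pics/w1.png

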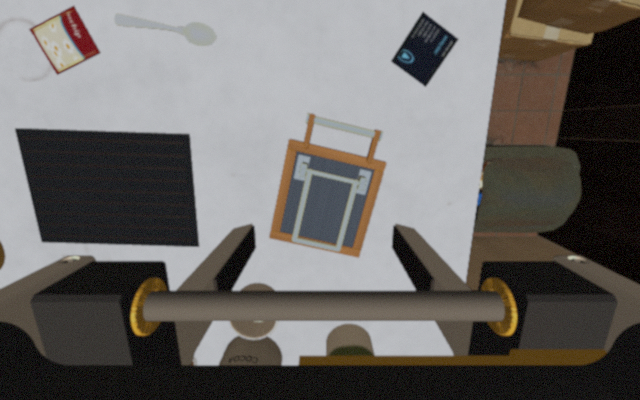

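The wrist view shows the sign face down with its frame corners at about (290,140), (385,162), (358,256) and (270,238). The rod is at (343,127), the crossbar at (318,247) and the mat at (110,188). Next I'll refine these positions.

Run:
```python
from h import *
d=np.load("w1.npz"); C=(d["K"],d["R"],d["o"]); im=cv2.imread("pics/w1.png")
hsv=cv2.cvtColor(im,cv2.COLOR_BGR2HSV)
org=((hsv[...,0]<16)&(hsv[...,1]>120)&(hsv[...,2]>70)).astype(np.uint8); org[270:]=0; org[:100]=0; org[:,:255]=0; org[:,400:]=0
c=big(org); f=np.zeros_like(org); cv2.drawContours(f,[c],-1,1,-1); f=cv2.morphologyEx(f,cv2.MORPH_OPEN,np.ones((25,25)))
c=big(f); P=cast(C,c[:,0],.012)[:,:2].astype(np.float32); r=cv2.minAreaRect(P); print("sign",r); B=cv2.boxPoints(r); print(B.round(3).tolist())
m=big((im.max(2)<60)&(np.arange(640)<230)&(np.arange(400)<252)[:,None],(110,188)); P=cast(C,m[:,0],.004)[:,:2].astype(np.float32);r=cv2.minAreaRect(P); print("mat",r)
for n,px,z in (("rod",[[316,122],[372,134]],.012),("bar",[[294,246],[342,251]],.026)):
    X=cast(C,px,z); print(n,X.round(3).tolist(),X.mean(0).round(4))
# rod/bar by grey threshold
sat=hsv[...,1]; 
cv2.imwrite("pics/crop1.png",cv2.resize(im[100:270,250:400],None,fx=3.5,fy=3.5,interpolation=cv2.INTER_CUBIC))
```

```text
Traceback (most recent call last):
  File "h.py", line 18, in big
    return max(cs,key=cv2.contourArea)
ValueError: max() iterable argument is empty
```

Run:
```python
from h import *
d=np.load("w1.npz"); C=(d["K"],d["R"],d["o"]); im=cv2.imread("pics/w1.png")
hsv=cv2.cvtColor(im,cv2.COLOR_BGR2HSV)
org=((hsv[...,0]<20)&(hsv[...,1]>110)&(hsv[...,2]>60)).astype(np.uint8); org[270:]=0; org[:100]=0; org[:,:255]=0; org[:,400:]=0
print(org.sum())
P=cast(C,np.argwhere(org)[:,::-1],.012)[:,:2]
ys,xs=np.nonzero(org); f=np.zeros_like(org); cv2.fillConvexPoly(f,cv2.convexHull(np.c_[xs,ys][ys>=0]),1)
dark=((im.max(2)<110)&(f>0)).astype(np.uint8); u=((org|dark)>0).astype(np.uint8)
u=cv2.morphologyEx(u,cv2.MORPH_CLOSE,np.ones((9,9))); u=cv2.morphologyEx(u,cv2.MORPH_OPEN,np.ones((25,25)))
c=big(u); P=cast(C,c[:,0],.012)[:,:2].astype(np.float32); r=cv2.minAreaRect(P); print("sign",r); print(cv2.boxPoints(r).round(3).tolist())
m=big((im.max(2)<60)&(np.arange(640)<230)&(np.arange(400)<252)[:,None],(110,188)); P=cast(C,m[:,0],.004)[:,:2].astype(np.float32);r=cv2.minAreaRect(P); print("mat",r)
for n,px,z in (("rod",[[316,122],[372,134]],.012),("bar",[[294,246],[342,251]],.026)):
    X=cast(C,px,z); print(n,X.round(3).tolist(),X.mean(0).round(4))
cv2.imwrite("pics/crop1.png",cv2.resize(im[100:270,250:400],None,fx=3.5,fy=3.5,interpolation=cv2.INTER_CUBIC))
```

```text
2811
sign ((0.554067850112915, 0.20357082784175873), (0.13624262809753418, 0.13644260168075562), 80.78834533691406)
[[0.47600001096725464, 0.1469999998807907], [0.6110000014305115, 0.125], [0.6320000290870667, 0.25999999046325684], [0.49799999594688416, 0.28200000524520874]]
mat ((0.5454818606376648, -0.10637533664703369), (0.23580828309059143, 0.16501520574092865), 88.19148254394531)
rod [[0.45, 0.191, 0.012], [0.465, 0.267, 0.012]] [0.4573 0.2293 0.012 ]
bar [[0.623, 0.159, 0.026], [0.63, 0.229, 0.026]] [0.6264 0.1939 0.026 ]
```

View pics/crop1.png

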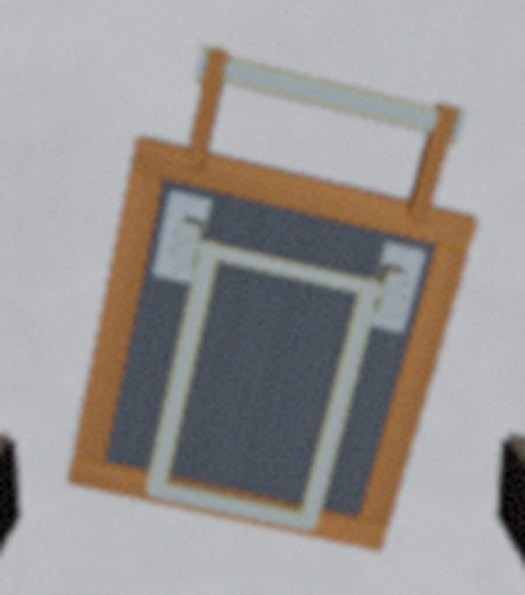

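The crop shows the rod between the ears with its centre at crop (333,95), and the crossbar from (160,487) to (312,520). The frame corners are at (137,140), (475,217), (382,547) and (72,482).

Run:
```python
from h import *
d=np.load("w1.npz"); C=(d["K"],d["R"],d["o"])
px=lambda p: np.array(p,float)/3.5+[250,100]-.36
F=cast(C,px([(137,140),(475,217),(382,547),(72,482)]),.012)[:,:2]; print("frame",F.round(4).tolist(),F.mean(0), np.linalg.norm(np.roll(F,-1,0)-F,axis=1).round(3))
for a,b in ((0,3),(1,2)): v=F[b]-F[a]; print("yaw",np.arctan2(v[1],v[0]))
for a,b in ((0,1),(3,2)): v=F[b]-F[a]; print("yaw",np.arctan2(-v[0],v[1]))
R=cast(C,px([(228,72),(438,118)]),.012)[:,:2]; v=R[1]-R[0]; print("rod",R.mean(0),np.arctan2(-v[0],v[1]),np.linalg.norm(v))
for z in (.026,.032,.038):
  B=cast(C,px([(160,487),(312,520)]),z)[:,:2]; v=B[1]-B[0]; print("bar",z,B.mean(0),np.arctan2(-v[0],v[1]),np.linalg.norm(v), np.linalg.norm(B.mean(0)-R.mean(0)))
# independent: scene view
S=cam("scene"); im=cv2.imread("pics/scene0.png"); im2=cv2.imread("pics/side0.png")
cv2.imwrite("pics/crop2.png",np.vstack([cv2.resize(im[155:215,200:300],None,fx=5,fy=5,interpolation=cv2.INTER_CUBIC),cv2.resize(im2[230:285,285:385],None,fx=5,fy=5,interpolation=cv2.INTER_CUBIC)]))
```

```text
frame [[0.4727, 0.1543], [0.5023, 0.2874], [0.6448, 0.2553], [0.615, 0.1225]] [0.55870176 0.20484971] [0.136 0.146 0.136 0.146]
yaw -0.21962068738625562
yaw -0.22165440855334206
yaw -0.21895620574922742
yaw -0.22119255354786924
rod [0.45568689 0.23033579] -0.20619003370294223 0.08285326114191875
bar 0.026 [0.61866572 0.19263577] -0.22803567382155884 0.06424307772879505 0.16728237640684654
bar 0.032 [0.61607585 0.19277415] -0.2280356738215591 0.06321150778905588 0.1647285506002714
bar 0.038 [0.61348597 0.19291254] -0.22803567382155937 0.0621799378493167 0.16217598631010646
```

View pics/crop2.png

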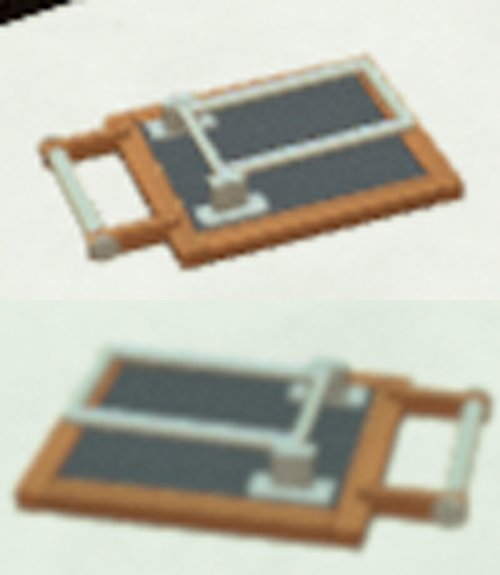

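The scene crop shows the crossbar from (370,65) to (408,122) and the side crop shows it from (112,350) to (75,412). Both have the leg nearly folded. Next I'll triangulate the bar height, then pinch the bar.

Run:
```python
from h import *
d=np.load("w1.npz"); cams=[(d["K"],d["R"],d["o"]),cam("scene"),cam("side")]
pts=[np.array([236,503.])/3.5+[249.64,99.64],np.array([389,93.5])/5+[199.6,154.6],np.array([93.5,81])/5+[284.6,229.6]]
A=np.zeros((3,3));b=np.zeros(3)
for C,p in zip(cams,pts):
    v=C[1]@np.linalg.inv(C[0])@[*p,1]; v/=np.linalg.norm(v); M=np.eye(3)-np.outer(v,v); A+=M; b+=M@C[2]
X=np.linalg.solve(A,b); print("bar",X.round(4),[ (proj(C,X)[0]-p).round(1).tolist() for C,p in zip(cams,pts)])
yaw=-.22; a=np.pi/2+yaw
arm.move_gripper(.044)
arm.reach([.6165,.1922,.12],down(a)); arm.move_linear([.6165,.1922,.06],.12)
arm.pause(.2); print("f0",arm.get_force().round(2))
hit=arm.move_linear([.6165,.1922,.037],.05,force_limit=4); print(hit,arm.get_ee_pos().round(4),arm.get_force().round(2))
arm.move_gripper(0.0); print(arm.get_grip_width(),arm.get_gripper_force(),arm.get_force().round(2),arm.get_ee_pos().round(4),arm.get_time_s())
```

```text
bar [0.6178 0.1918 0.029 ] [[-0.5, 0.5], [-0.8, 0.3], [-0.6, -0.1]]
f0 [-0.11 -0.26  0.41]
False [0.6163 0.1922 0.0365] [ 0.28 -0.29  0.06]
0.0068238613430430224 29.99706745147705 [ 0.13 -0.39 -0.44] [0.617  0.1922 0.0372] 6.7833
```

Run:
```python
from h import *
yaw=-.22; ex=np.array([np.cos(yaw),np.sin(yaw),0]); ey=np.array([-np.sin(yaw),np.cos(yaw),0]); ez=np.array([0,0,1.])
R0=down(np.pi/2+yaw); p0=arm.get_ee_pos(); t0=.03; zb=.029
H=np.array([p0[0],p0[1],0])-.1*np.cos(t0)*ex+ez*.026
d0=p0[2]-zb
def pose(t):
    return H+.1*(np.cos(t)*ex+np.sin(t)*ez)+d0*(-np.sin(t-t0)*ex+np.cos(t-t0)*ez), cv2.Rodrigues(-(t-t0)*ey)[0]@R0
f0=arm.get_force()
for t in list(np.arange(.1,.64,.09))+[.63,.65,.67,.69,.70,.71,.72,.73]:
    p,R=pose(t); arm.move_linear(p,.06,R)
    if t>.62: arm.pause(.15)
    f=arm.get_force(); print(round(t,2),f.round(2))
    if t>.66 and f[2]<-3.0: break
print(arm.get_time_s()); cv2.imwrite("pics/side1.png",cv2.resize(arm.read_camera("side")[200:300,250:410],None,fx=5,fy=5))
```

```text
0.1 [-1.1   0.64  0.84]
0.19 [-1.53  1.17 -0.07]
0.28 [-1.27  0.4   0.02]
0.37 [-1.9   0.03  0.39]
0.46 [-2.14  1.09 -0.73]
0.55 [-1.41  0.71 -0.31]
0.64 [-0.15 -0.08 -0.54]
0.63 [ 1.52 -0.45 -0.79]
0.65 [0.51 0.02 1.47]
0.67 [ 0.67 -0.14  0.91]
0.69 [-0.29 -0.37  2.66]
0.7 [ 0.3  -0.78  0.38]
0.71 [-1.1   0.13  0.76]
0.72 [-0.86  0.04 -2.11]
0.73 [ 0.5   0.26 -1.94]
12.2167
```

View pics/side1.png

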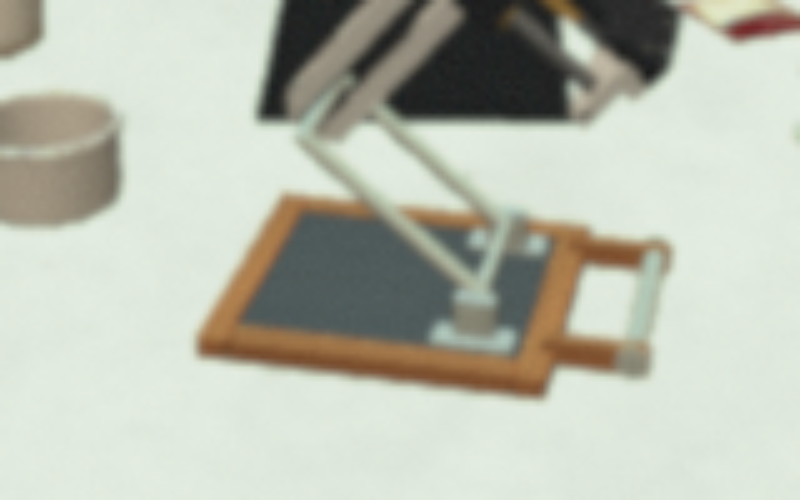

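The leg is open with the crossbar still in the grip, and the sign lies flat. The force is just beginning to pull, so I'll continue in small steps with averaged force to confirm the stop.

Run:
```python
from h import *
yaw=-.22; ex=np.array([np.cos(yaw),np.sin(yaw),0]); ey=np.array([-np.sin(yaw),np.cos(yaw),0]); ez=np.array([0,0,1.])
def F():
    s=[]
    for _ in range(10): arm.pause(.03); s.append(arm.get_force())
    return np.mean(s,0)
p,R=arm.get_ee_pos(),arm.get_tool_rot(); tt=.73
print(F().round(2))
for i in range(8):
    n=-np.sin(tt)*ex+np.cos(tt)*ez
    p=p+.001*n; tt+=.01; R=cv2.Rodrigues(-.01*ey)[0]@R
    arm.move_linear(p,.03,R); f=F(); print(round(tt,2),f.round(2),"n",(f@n).round(2))
    if f@n<-2.8: break
print(arm.get_ee_pos(),arm.get_time_s())
```

```text
[-0.49  0.35 -2.05]
0.74 [ 0.55 -0.04 -0.95] n -1.07
0.75 [ 0.58  0.16 -0.84] n -0.98
0.76 [ 0.43  0.21 -1.1 ] n -1.06
0.77 [ 0.39  0.13 -1.25] n -1.14
0.78 [ 0.37 -0.15 -0.96] n -0.97
0.79 [ 0.33 -0.3  -0.56] n -0.67Traceback (most recent call last):
  File "<stdin>", line 12, in <module>
host.MotionError: the arm cannot follow that straight line within its joint ranges
```

Run:
```python
from h import *
print(arm.get_ee_pos().round(4),arm.get_tool_rot().round(3).tolist(),arm.get_grip_width(),arm.get_joint_positions().round(2),arm.get_time_s())
cv2.imwrite("pics/side2.png",cv2.resize(arm.read_camera("side")[200:300,250:410],None,fx=5,fy=5))
```

```text
[0.5828 0.1997 0.1031] [[0.218, 0.708, 0.672], [0.976, -0.158, -0.15], [-0.0, 0.688, -0.725]] 0.0067518845681718695 [ 0.4   0.23  2.02 -1.09  0.47  1.52] 16.1
```

View pics/side2.png

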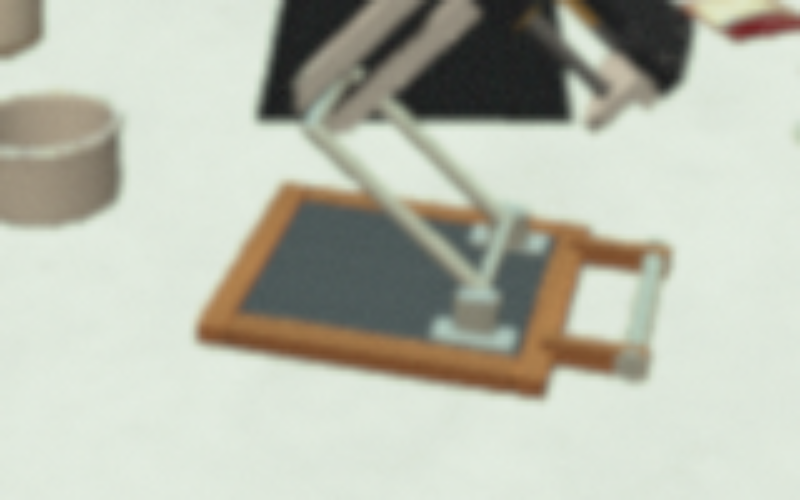

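Compared with the last view, the sign's far bottom corner has risen from row 357 to 343 while the top edge stayed put. The leg is therefore at its stop and pulling the sign up. I'll lower it back to just above flat and release, then look at it.

Run:
```python
from h import *
yaw=-.22; ex=np.array([np.cos(yaw),np.sin(yaw),0]); ey=np.array([-np.sin(yaw),np.cos(yaw),0]); ez=np.array([0,0,1.])
p,R=arm.get_ee_pos(),arm.get_tool_rot(); tt=.78
for i in range(5):
    tt-=.01; n=-np.sin(tt)*ex+np.cos(tt)*ez; p=p-.001*n; R=cv2.Rodrigues(.01*ey)[0]@R
arm.move_linear(p,.02,R); arm.pause(.3); print(arm.get_force().round(2))
arm.move_gripper(.03)
arm.move_linear(p-.07*R[:,2],.12)
arm.reach([.45,.21,.24],down(np.pi-.22)); arm.pause(.2)
C=cam("wrist"); im=arm.read_camera("wrist"); cv2.imwrite("pics/w2.png",im); np.savez("w2.npz",K=C[0],R=C[1],o=C[2])
side=arm.read_camera("side"); cv2.imwrite("pics/side3.png",side)
a=cv2.resize(im[60:280,200:440],None,fx=2.5,fy=2.5); b=cv2.resize(side[215:295,280:400],None,fx=4,fy=4)
out=np.zeros((a.shape[0]+0,800,3),np.uint8); out[:,:600]=a; s=cv2.resize(side[225:285,285:385],None,fx=2,fy=2); out[:120,600:800]=s
cv2.imwrite("pics/c3.png",out); print(arm.get_time_s())
```

```text
[ 0.75  0.29 -0.83]
20.4583
```

View pics/c3.png

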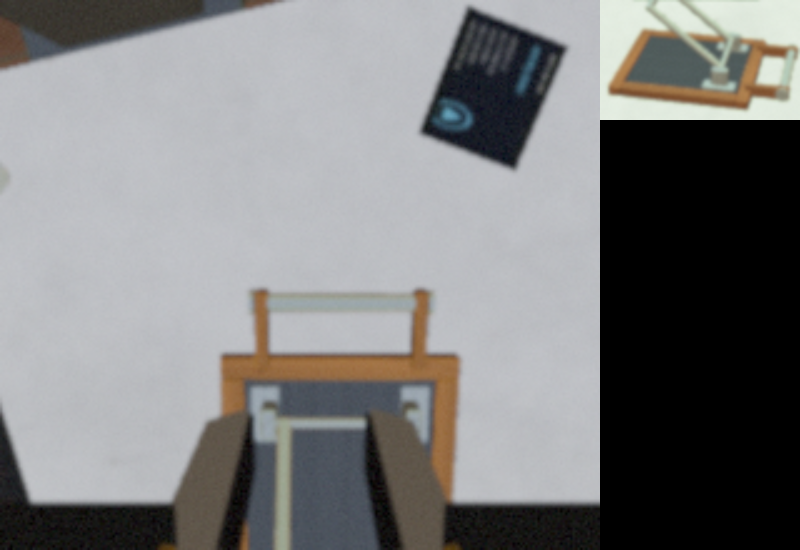

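The wrist crop shows the rod level in view at crop (341,302), so yaw -0.22 holds. The inset shows the leg open and the sign flat. Next I'll grip the rod and tip the sign up about its bottom edge.

```bash
cat >> h.py <<'E'
def F(n=6):
    s=[]
    for _ in range(n): arm.pause(.02); s.append(arm.get_force())
    return np.mean(s,0)
E
python3 - <<'E'
from h import *
d=np.load("w2.npz"); C=(d["K"],d["R"],d["o"])
E=cast(C,np.array([(268,302),(415,302)])/2.5+[199.7,59.7],.012); v=E[1]-E[0]; yaw=np.arctan2(-v[0],v[1]); rod=E.mean(0); print(rod.round(4),yaw)
assert np.linalg.norm(rod[:2]-[.455,.229])<.008 and abs(yaw+.22)<.04
yaw=-.22; ex=np.array([np.cos(yaw),np.sin(yaw),0]); ez=np.array([0,0,1.])
arm.move_gripper(.027); R0=down(np.pi/2+yaw)
arm.reach([*rod[:2],.1],R0); arm.move_linear([*rod[:2],.05],.12); f0=F()
print(arm.move_linear([*rod[:2],.0235],.04,force_limit=5), f0.round(2))
arm.move_gripper(0); print(arm.get_grip_width(),arm.get_ee_pos().round(4),(F()-f0).round(2))
p0=arm.get_ee_pos(); dz=p0[2]-.012
piv=np.array([p0[0],p0[1],0])+.182*ex; bias=.001
for deg in list(range(8,90,8))+[90,96,102]:
    q=np.radians(deg); r=-.182*np.array([np.cos(q),-np.sin(q)])
    r=r+(.012*np.array([np.sin(q),np.cos(q)]) if deg<=90 else [.012,0])
    arm.move_linear(piv+r[0]*ex+(r[1]+dz-bias)*ez,.09); f=F(4)-f0; print(deg,f.round(1),round(bias,4))
    if f[2]<0: bias+=.0007
    elif f[2]>5: bias-=.001
    if abs(f).max()>20: print("STOP"); break
print(arm.get_time_s(),arm.get_ee_pos().round(4),arm.get_grip_width())
cv2.imwrite("pics/side4.png",cv2.resize(arm.read_camera("side")[130:300,220:420],None,fx=3.5,fy=3.5))
E
```

```text
[0.4531 0.2284 0.012 ] -0.21954891446704558
False [ 0.26 -0.26  0.37]
0.00889437880231746 [0.4534 0.2285 0.0238] [0.08 0.16 0.67]
8 [-0.2  0.3 -2.8] 0.001
16 [ 0.6  0.7 -2.8] 0.0017
24 [ 0.2 -0.  -2.4] 0.0024
32 [ 0.2  0.4 -2.9] 0.0031
40 [-0.2  0.1 -2.1] 0.0038
48 [-0.3  0.4 -2.6] 0.0045
56 [ 0.1  0.7 -2.3] 0.0052
64 [-0.8  0.2 -3.2] 0.0059
72 [-0.4  0.5 -3.3] 0.0066
80 [-0.3  0.3 -3.2] 0.0073
88 [-0.4  0.3 -3.2] 0.008
90 [-3.6  0.1  5.5] 0.0087
96 [-5.7 -1.4 17.7] 0.0077
102 [-3.8 -3.4 25.8] 0.0067
STOP
30.7917 [0.6863 0.1772 0.1963] 0.008766570569440094
```

View pics/side4.png

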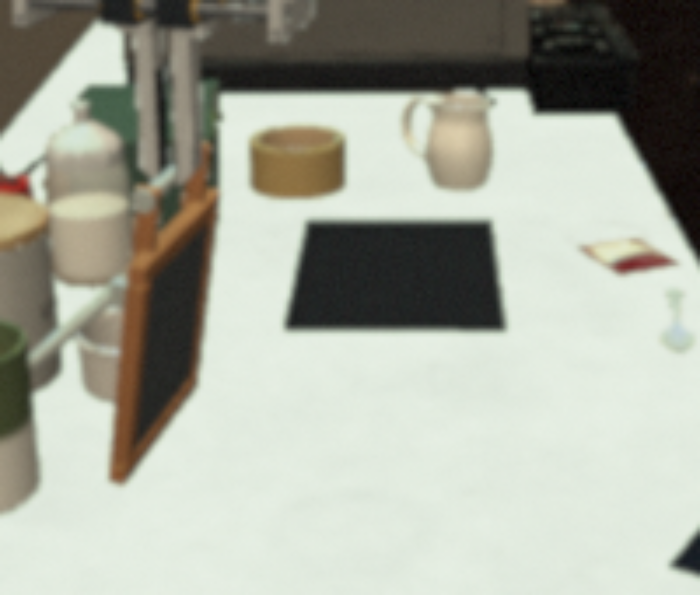

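The sign is up in the grip and leans a little towards the robot. The bottom edge is on the worktop near (120,480)–(195,385) in the crop, and the mat and jug are undisturbed. Next I'll lift it clear, carry it over the mat with the tool tilted so the sign leans back, and look.

Run:
```python
from h import *
my=-.031; ex=np.array([np.cos(my),np.sin(my),0]); ey=np.array([-np.sin(my),np.cos(my),0])
M=np.array([.5455,-.1075,0]); R0=down(np.pi/2+my)
T=lambda d: cv2.Rodrigues(np.radians(d)*ey)[0]@R0
for d in (20,30,40,45): print(d, arm.solve_ik(M+.034*ex+[0,0,.19],T(d)) is not None, arm.solve_ik(M+[0,0,.25],T(d)) is not None)
p=arm.get_ee_pos()
arm.move_linear(p+[0,0,.08],.12); arm.move_linear(p+[-.10,.02,.08],.2)
rod=M+[0,0,.25]; R=T(20); arm.move_linear(rod-.0115*R[:,2],.2,R); arm.pause(.4)
print(arm.get_ee_pos().round(3),F().round(2),arm.get_grip_width(),arm.get_time_s())
for n in("scene","side"): cv2.imwrite(f"pics/{n}5.png",arm.read_camera(n))
a=cv2.imread("pics/scene5.png")[110:310,210:410]; b=cv2.imread("pics/side5.png")[80:280,230:430]
cv2.imwrite("pics/c5.png",cv2.resize(np.hstack([a,b]),None,fx=2,fy=2,interpolation=cv2.INTER_CUBIC))
```

```text
20 True True
30 True True
40 True True
45 True True
[ 0.549 -0.107  0.261] [-0.22 -0.13 -3.26] 0.00865062514818654 34.6083
```

View pics/c5.png

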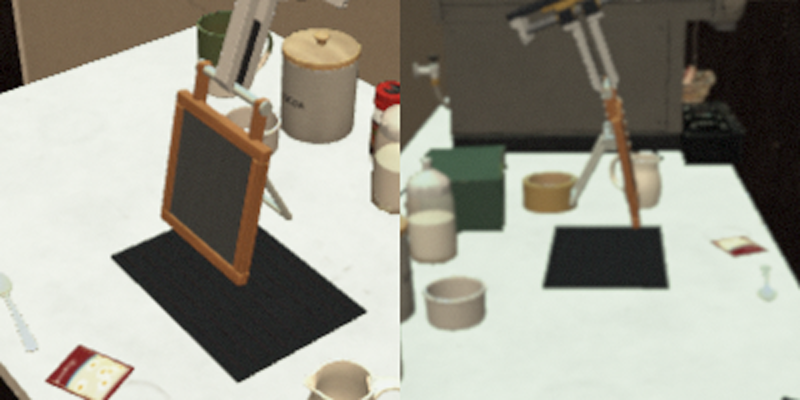

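The side view shows the sign from (613,98) at the top to (637,228) at the bottom, which is about 10.5° of lean back. The leg is open behind it, on the far side, and the ramekin and the rest are undisturbed. Next I'll lower it to contact and tip it back onto the leg.

Run:
```python
from h import *
my=-.031; ex=np.array([np.cos(my),np.sin(my),0]); ey=np.array([-np.sin(my),np.cos(my),0]); ez=np.array([0,0,1.])
M=np.array([.5455,-.1075,0]); R0=down(np.pi/2+my); rel=.0115
T=lambda d: cv2.Rodrigues(np.radians(d)*ey)[0]@R0
L0=10.5; R=T(20); f0=F()
tcp=lambda rod,R: rod-rel*R[:,2]
rod=M+(-.040+.182*np.sin(np.radians(L0)))*ex
arm.move_linear(tcp(rod+.195*ez,R),.12,R); f0=F(); print(f0.round(2))
hit=arm.move_linear(tcp(rod+.172*ez,R),.02,force_limit=2.5)
rp=arm.get_ee_pos()+rel*R[:,2]; print(hit,"rod z",rp[2].round(4),(F()-f0).round(2))
if not hit or rp[2]>.19: raise SystemExit
L0=np.degrees(np.arccos(np.clip((rp[2]-.004)/.182,-1,1))); print("lean from height",L0)
L0=10.5; B=rp-.182*(np.sin(np.radians(L0))*ex+np.cos(np.radians(L0))*ez)
for L in [12,14,16,18,20,21.5,22.5,23.2,23.8,24.3]:
    l=np.radians(L); Rt=T(20+L-L0)
    arm.move_linear(tcp(B+.182*(np.sin(l)*ex+np.cos(l)*ez),Rt),.04,Rt); f=F(4)-f0; print(L,f.round(1))
    if f[2]>12: break
print(arm.get_ee_pos().round(4),arm.get_time_s())
for n in("scene","side"): cv2.imwrite(f"pics/{n}6.png",arm.read_camera(n))
a=cv2.imread("pics/scene6.png")[130:330,210:410]; b=cv2.imread("pics/side6.png")[80:280,230:430]
cv2.imwrite("pics/c6.png",cv2.resize(np.hstack([a,b]),None,fx=2,fy=2,interpolation=cv2.INTER_CUBIC))
```

```text
[-0.   -0.19 -2.84]
True rod z 0.1863 [1.49 0.28 8.29]
lean from height 0.0
12 [1.4 1.  4.6]
14 [0.9 0.6 3.7]
16 [0.7 0.6 3. ]
18 [1.  0.2 2.5]
20 [1.1 0.4 2.9]
21.5 [1.2 0.3 3.4]
22.5 [1.9 0.9 4.8]
23.2 [2.5 0.8 5.5]
23.8 [-0.1  0.8  7.5]
24.3 [-1.5  0.6  9. ]
[ 0.5864 -0.1086  0.1835] 39.725
```

View pics/c6.png

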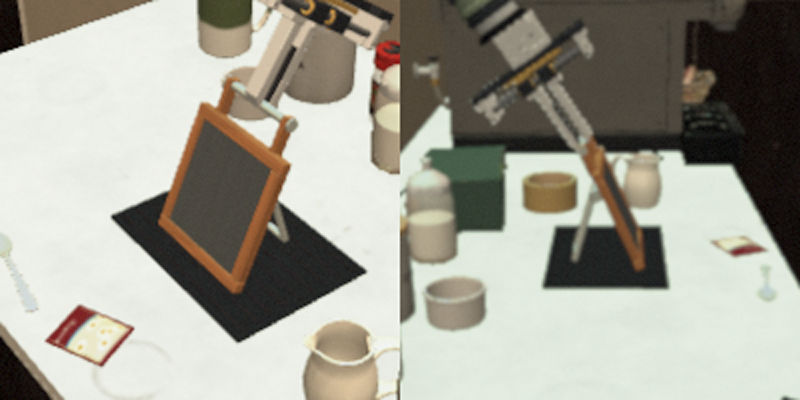

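The sign stands on the mat. Its bottom edge runs from crop (165,225) to (237,292) in the scene view, and the leg foot touches at (577,258) in the side view. I'll check the position numerically before releasing.

Run:
```python
from h import *
my=-.031; Rm=np.array([[np.cos(my),np.sin(my)],[-np.sin(my),np.cos(my)]]); M=np.array([.5455,-.1075])
S=cam("scene"); X=cast(S,np.array([[165,225],[237,292]])/2+[209.7,129.7],.009)[:,:2]; print(((X-M)@Rm.T).round(4))
v=X[0]-X[1]; print("yaw err deg",np.degrees(np.arctan2(-v[0],v[1])-my), np.linalg.norm(v))
D=cam("side"); Y=cast(D,np.array([[640,268],[577,258]])/2-[200-230+.3,-80+.3],.006)[:,:2]; print("near corner, foot end",((Y-M)@Rm.T).round(4))
r=arm.get_ee_pos()+.0115*arm.get_tool_rot()[:,2]; print("rod",((r[:2]-M)@Rm.T).round(4),r[2])
```

```text
[[-0.0461  0.064 ]
 [-0.0461 -0.0683]]
yaw err deg 0.03215912248585094 0.13231728783119892
near corner, foot end [[-0.0471  0.0633]
 [ 0.042   0.0274]]
rod [0.0345 0.0001] 0.17393945170634842
```

Parallel to within 0.1° and centred. Releasing and backing off.

Run:
```python
from h import *
arm.move_linear(arm.get_ee_pos()+[0,0,.0008],.01); print(F().round(2))
for w in (.012,.016,.03): arm.move_gripper(w)
R=arm.get_tool_rot(); p=arm.get_ee_pos()
arm.move_linear(p-.05*R[:,2],.06); arm.move_linear(p-.05*R[:,2]+[0,0,.12],.15); arm.pause(.3)
print(F().round(2),arm.get_time_s())
for n in("scene","side"): cv2.imwrite(f"pics/{n}7.png",arm.read_camera(n))
a=cv2.imread("pics/scene7.png")[130:330,210:410]; b=cv2.imread("pics/side7.png")[80:280,230:430]
cv2.imwrite("pics/c7.png",cv2.resize(np.hstack([a,b]),None,fx=2,fy=2,interpolation=cv2.INTER_CUBIC))
```

```text
[-0.59  0.14  0.39]
[-0.51 -0.5   0.32] 43.6167
```

View pics/c7.png

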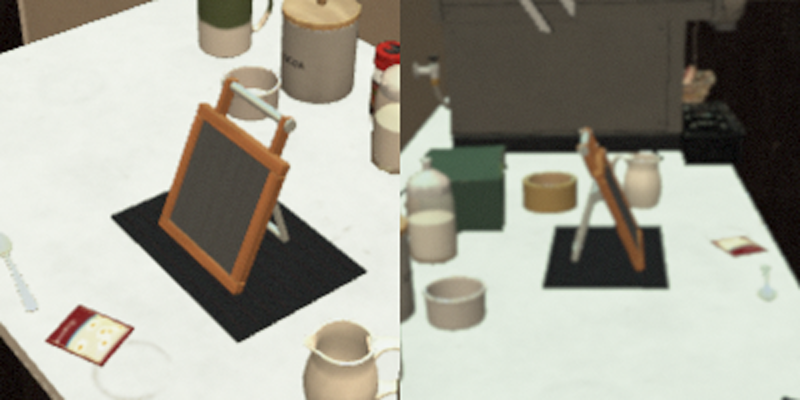

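The sign stands free on the mat, its bottom edge still at (165,225)–(237,292) in the scene crop and the gripper clear. The bystanders look unmoved.

```bash
python3 -c "
from cell import arm
print(arm.sign_off())"
```

```text
the job is handed in; nothing more can be done
None
```

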